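Butt a brass bar against its neighbour in the joining jig

ROBOT

A 7-joint arm with a two-finger parallel gripper is mounted at the origin on the work surface. World frame = base frame: x ahead of the robot, y to its left, z up, the work surface at z = 0. Lengths are in m, angles in rad, forces in N, time in s.
With the tool pointing down it reaches from about 0.4 to 0.85 m from the base axis. Payload 10.4 kg.
Tool frame: the origin (TCP) lies at the very end of the fingers, on their centre line; the grasp point (between the pads) lies 19 mm behind it; z points along the fingers, y is the line along which they close (so a half turn about z gives the same grasp; the last joint's range is limited). The gripper opens to 87 mm and grips with 3 to 60 N. Pads are 19 mm wide; open, the fingers measure 117 mm over their backs; the gripper's body (75 mm by 190 mm) begins 51 mm behind the grasp point.
Start: joints at [1.085, 0.332, -0.065, 1.46, 0.022, 1.35, -0.088], TCP at [0.279, -0.559, 0.189] pointing down, gripper open.
Joint ranges: [-2.6, 2.6], [-0.5, 2.12], [-1.47, 1.34], [0.16, 2.42], [-1.27, 4.41], [0.06, 2.06], [-2.6, 2.6]. Speed limits (rad/s): [2.22, 2.22, 2.79, 2.79, 3.14, 3.14, 3.14].

INTERFACE

Orientations are given as a unit quaternion [x, y, z, w].
In Python, from bench import * gives the robot as it stands.
- The arm moves only by the tool carry_out, never from a script. Its argument "deltas" is a list of rows, each an object with "hand": the finger opening in mm, from 0 to 87; "dp": the shift along the tool's x, y, z each as a share of 250 mm, from -1 to 1, a list of three; "spin": the turn about the tool's z as a share of pi rad, from -1 to 1. In form: [{"hand": hand, "dp": [dx, dy, dz], "spin": spin}, ...]. A call has 1 to 20 rows; each row is the pose to reach, as a shift and turn from the pose commanded when the call began, along the tool's axes at that moment, turning the shorter way round; what a row does not reach only later rows make up. A row lasts 1/10 s, in which the tool goes at most 50 mm and 8.59 degrees, less where a joint would pass 70% of its speed; a pose out of reach is approached as far as the arm can. A call with a number of a shift or a turn outside -1 to 1 is refused whole. A call with a gripper value outside its range is refused whole. The fingers move at their own pace and stop on an object; "force" is the grip in N (left out, the last holds). Time passes only in rows, so rows that repeat a pose let the fingers close. It gives the time, the measured TCP pose, the force, the opening and the grip force at its end, in the units of the state.
- read_state(): the state, without advancing time (a new reading comes with each control period).
- camera(name): name is "side" or "top"; returns the picture (420x560x3 uint8, red, green, blue); there is no depth.
- get_calibration(name): a dict with "fx", "fy", "cx", "cy" (pixels), "R" (3x3) and "t" (3): a world point X has camera coordinates R X + t. Camera axes: x right, y down, z forward; pixel columns grow to the right and rows downward; lengths in m; the calibration is good to about 2 mm. A picture is of the moment at which its call begins. get_calibration takes no time and is no camera call.
- close_job(): hands the job in; it is judged then, once.
The state is a dict: "time": time; "joint_positions": joint angles; "joint_vel": joint speeds; "joint_torque": joint torques, N m; "ee_pos": TCP position; "eef_rot": TCP orientation; "ft_force": force on the tool from outside, world axes, zero at the start; "torque": the same for the moment, N m; "width": finger opening in m; "grip_force": force on a finger pad.
Only numpy, scipy, OpenCV 4.12 (cv2) and the standard library are available. Lean on these libraries where they do the work, as an engineer would, in place of code of your own. Each camera call takes 0.05 s, during which the arm holds its last target. There are 200 camera calls.

TASK

Pick the long square brass bar out of the cluttered yellow stock bin and lay it flat on the green jig in line with the clamped steel bar: its side against the black fence and its end butted flush against the steel bar's end, with no gap left. Leave the rest of the stock in the bin and do not disturb the jar and the blue grinding disc on the bench.

Things in the scene. Friction and masses are not known exactly. Their poses are not given: they have to be found in the camera images.
- bin: yellow plastic stock bin, open on top, fixed to the bench: 185 (x) x 235 (y) x 50 high outside, walls and floor 5 thick; origin at the centre of its underside
- jig: fixed green jig: deck 110 (x) x 250 (y), top 20 above the bench; origin at centre of underside. Black fence 8 high, 14 wide, along the whole +x side, inner face at x = +12.5. A steel bar 25 x 25 x 80 is clamped on the deck along y from y = +35 to +115, its side against the fence; clamp with red handle (top 64 above bench) at y = +90. Deck is bare from y = -125 to +35
- butt (a point): point at deck level on the free end face of the clamped steel bar, midway across its width; axes as the jig's: +y into the clamped bar, +x towards the fence (fence face at x = +12.5), z up
- brass_bar: the part to pick: square brass bar 25 x 25, 80 long along its own x; origin at the centre of its underside; it lies in the bin
- bar_mid (a point): centre point of the long brass bar's volume (12.5 above its underside), axes as the bar's
- steel_bar: grey steel bar of the same size as the brass bar (25 x 25 x 80 along x), in the bin; origin at the centre of its underside
- brass_offcut: short square brass offcut 25 x 25 x 45 long along x, in the bin; origin at the centre of its underside
- nut_a: bright hexagonal nut, 25 across, 10 high, in the bin; origin at the centre of its underside
- nut_b: dark hexagonal nut, 25 across, 10 high, in the bin; origin at the centre of its underside
- coupling: copper pipe sleeve, 24 across, 22 high, standing in the bin; origin at the centre of its underside
- washer: steel washer, 26 across, 5 thick, in the bin; origin at the centre of its underside
- bush: dark steel bush, 24 across, 14 high, in the bin; origin at the centre of its underside
- slug: solid aluminium slug, 25 across, 16 high, standing in the bin; origin at the centre of its underside
- jar: bystander: low amber grease jar with a black lid, 56 across, 60 high, on the bench; origin at the centre of its underside
- disc: bystander: blue grinding disc lying flat, 100 across, 6 thick; origin at the centre of its underside

How it is judged:
On the way:
1. the long brass bar is lifted clear of the bin's rim (z of bar_mid in the frame of bin above 0.075 m), for 0.1 s.
At the end, for the whole second after the job is handed in: The long brass bar lies at rest flat on the jig's deck, in line with the clamped steel bar (within 0.06 rad), its side against the fence (within 3 mm) and its end against the steel bar's end (gap under 2.5 mm); all the other stock is still in the bin (x of bar_mid in the frame of butt between -0.003 and 0.003 m and y of bar_mid in the frame of butt between -0.0425 and -0.037 m and z of bar_mid in the frame of butt between 0.0095 and 0.0155 m and angle between the x axis of brass_bar and the y axis of butt, either way round below 0.06 rad and linear speed of brass_bar below 0.02 m/s and x of steel_bar in the frame of bin between -0.09 and 0.09 m and y of steel_bar in the frame of bin between -0.115 and 0.115 m and z of steel_bar in the frame of bin between -0.005 and 0.045 m and x of brass_offcut in the frame of bin between -0.09 and 0.09 m and y of brass_offcut in the frame of bin between -0.115 and 0.115 m and z of brass_offcut in the frame of bin between -0.005 and 0.045 m and x of nut_a in the frame of bin between -0.09 and 0.09 m and y of nut_a in the frame of bin between -0.115 and 0.115 m and z of nut_a in the frame of bin between -0.005 and 0.045 m and x of nut_b in the frame of bin between -0.09 and 0.09 m and y of nut_b in the frame of bin between -0.115 and 0.115 m and z of nut_b in the frame of bin between -0.005 and 0.045 m and x of coupling in the frame of bin between -0.09 and 0.09 m and y of coupling in the frame of bin between -0.115 and 0.115 m and z of coupling in the frame of bin between -0.005 and 0.045 m and x of washer in the frame of bin between -0.09 and 0.09 m and y of washer in the frame of bin between -0.115 and 0.115 m and z of washer in the frame of bin between -0.005 and 0.045 m and x of bush in the frame of bin between -0.09 and 0.09 m and y of bush in the frame of bin between -0.115 and 0.115 m and z of bush in the frame of bin between -0.005 and 0.045 m and x of slug in the frame of bin between -0.09 and 0.09 m and y of slug in the frame of bin between -0.115 and 0.115 m and z of slug in the frame of bin between -0.005 and 0.045 m); the robot touches nothing.
It fails at once if a bystander (grease jar, grinding disc) is moved by more than 40 mm (distance of any of jar, disc from where it was at the start of the episode above 0.04 m).
It also fails if it takes over 48 s, if anything falls off the work surface, if the arm or the gripper's body presses on something with over 40 N, if the wrist force passes 120 N, or if a joint passes its speed limit or range.

## Working session

There is one attempt and no reset: what is moved stays moved. The work goes in short steps, Python scripts to look and compute and a tool call to move; the robot and the scene stay as the last step left them, time stands still between calls to the robot, and variables do not carry over. Pictures are saved under pics/ and viewed, at most 13 in all, crops included, and the job is handed in when it is done.

Besides the shell and the picture viewer there is one more tool, called after "Emit:" by a JSON object that holds its "fn" and its "kwargs". carry_out: Moves the arm, as the interface text tells. Its arguments: {"type":"object","properties":{"deltas":{"type":"array","items":{"type":"object","properties":{"hand":{"type":"number"},"dp":{"type":"array","items":{"type":"number","minimum":-1,"maximum":1}},"spin":{"type":"number","minimum":-1,"maximum":1}}}},"force":{"type":"number"}},"required":["deltas"]}

```bash
mkdir -p pics; python3 - <<'E'
from bench import *
import cv2
for n in("top","side"):
    im=camera(n); cv2.imwrite(f"pics/{n}0.png",im[:,:,::-1]); c=get_calibration(n); print(n,c)
s=read_state(); print(s["time"],s["ee_pos"],s["eef_rot"],s["width"])
E
```

```text
top {'fx': 390.4196900875604, 'fy': 390.4196900875604, 'cx': 281.0847084640146, 'cy': 211.69526374260755, 'R': array([[-0.00662303, -0.99997695,  0.00149441],
       [-0.99794997,  0.00651446, -0.06366643],
       [ 0.06365523, -0.00191301, -0.99797012]]), 't': array([-0.00476263,  0.55738039,  0.97287454])}
side {'fx': 411.25467148194065, 'fy': 411.25467148194065, 'cx': 279.54639983047355, 'cy': 208.9313907080615, 'R': array([[-0.90355561, -0.42836276,  0.00962324],
       [-0.24548232,  0.49913244, -0.83102662],
       [ 0.35117759, -0.75324109, -0.5561494 ]]), 't': array([0.50067997, 0.18338843, 0.74781834])}
0.1 [ 0.2788595  -0.55890806  0.1882556 ] [ 9.73342036e-01  2.29357559e-01 -1.74552077e-04 -6.00956351e-04] 0.08707568134497025
```

View pics/top0.png

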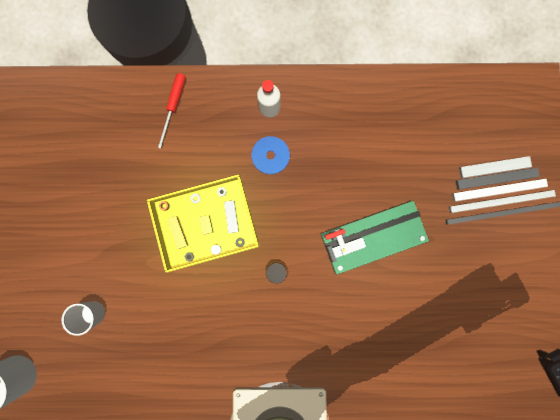

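View pics/side0.png

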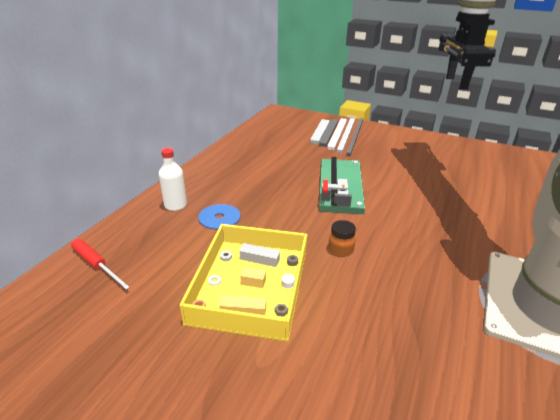

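The top view shows the bin around (203,224), with the long brass bar at (177,232), the offcut at (206,225) and the steel bar at (231,217). The jig is at (375,238), with the clamped bar near (350,247) and the fence as a dark strip on the far side. In the side view the brass bar is at (243,304) and the jig at (341,186). I'll enlarge these areas.

```bash
python3 - <<'E'
import cv2,numpy as np
t=cv2.imread("pics/top0.png");s=cv2.imread("pics/side0.png")
def cr(im,x0,y0,x1,y1,k):return cv2.resize(im[y0:y1,x0:x1],None,fx=k,fy=k,interpolation=cv2.INTER_CUBIC)
a=np.hstack([cr(t,145,170,265,275,3.3),cr(t,315,195,435,280,3.3*105/85)[:346]])
a1=cr(t,145,170,265,275,3.3);a2=cr(t,315,195,435,280,3.3)
b1=cr(s,185,220,315,335,2.2);b2=cr(s,305,145,375,220,3.3)
H=600;W=800;c=np.zeros((H,W,3),np.uint8)
for im,x,y in((a1,0,0),(a2,400,0),(b1,0,347),(b2,500,290)):
    im=im[:H-y,:W-x];c[y:y+im.shape[0],x:x+im.shape[1]]=im
cv2.imwrite("pics/crop0.png",c)
E
```

```text
(no output)
```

View pics/crop0.png

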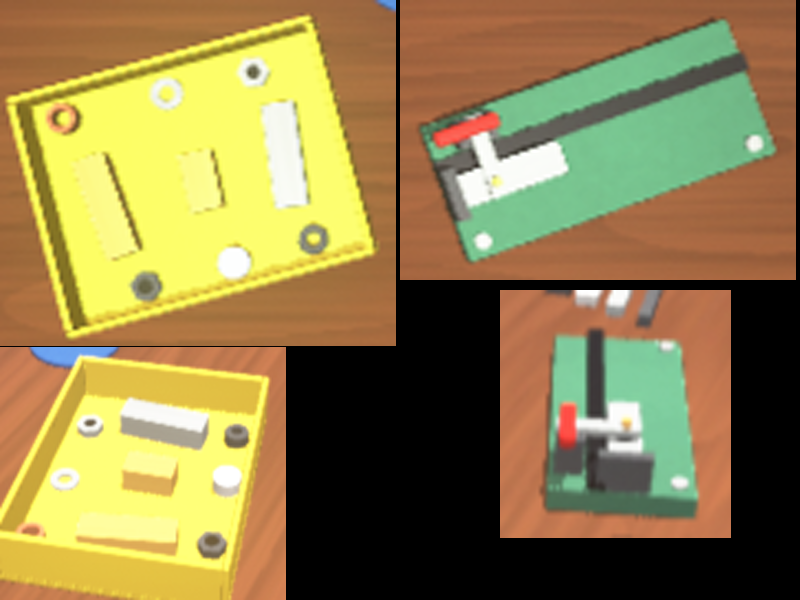

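The crops show the brass bar's top face clearly, with free space around it. The jig's bare deck is on the right, the fence is on the far (+x) side, and the clamped bar's free end is at crop (561,155).

```bash
cat > h.py <<'E'
import cv2,numpy as np
from bench import *
C={n:get_calibration(n) for n in("top","side")}
def ray(n,uv):
    c=C[n];d=np.array([(uv[0]-c["cx"])/c["fx"],(uv[1]-c["cy"])/c["fy"],1.]);return -c["R"].T@c["t"],c["R"].T@d
def plane(n,uv,z):
    o,d=ray(n,uv);return o+d*(z-o[2])/d[2]
def proj(n,X):
    c=C[n];p=c["R"]@np.asarray(X)+c["t"];return np.array([c["fx"]*p[0]/p[2]+c["cx"],c["fy"]*p[1]/p[2]+c["cy"]])
def tri(a,b):
    o1,d1=ray("top",a);o2,d2=ray("side",b)
    s=np.linalg.lstsq(np.c_[d1,-d2],o2-o1,rcond=None)[0];p,q=o1+s[0]*d1,o2+s[1]*d2
    return (p+q)/2,np.linalg.norm(p-q)
def hsv(im):return cv2.cvtColor(im,cv2.COLOR_BGR2HSV)
def biggest(m):
    return max(cv2.findContours(m,cv2.RETR_EXTERNAL,cv2.CHAIN_APPROX_NONE)[0],key=cv2.contourArea)
E
python3 - <<'E'
from h import *
np.set_printoptions(precision=4,suppress=True)
t=cv2.imread("pics/top0.png");s=cv2.imread("pics/side0.png");T,S=hsv(t),hsv(s)
print("bar",T[232,177],"floor",T[240,195],"floor2",T[205,175],"fence",T[224,392],"deck",T[240,400],"steel",T[246,358])
print("side bar",S[302,243],S[307,243],"floor",S[290,230])
print("row T",T[232,164:192].tolist())
print("col S",S[290:318,243].tolist())
g=biggest(cv2.inRange(T,(50,80,30),(90,255,255)));r=cv2.minAreaRect(g);b=cv2.boxPoints(r)
P=np.array([plane("top",p,.02) for p in b]);print("jig box",b,P,np.linalg.norm(np.diff(P,axis=0),axis=1))
E
```

```text
bar [ 29 117 253] floor [ 30 151 254] floor2 [ 30 156 254] fence [30 24 84] deck [ 69 100 193] steel [ 40   3 251]
side bar [ 29  99 255] [ 26 129 254] floor [ 30 134 255]
row T [[30, 158, 254], [30, 157, 254], [30, 157, 254], [30, 157, 254], [30, 156, 254], [30, 156, 254], [30, 157, 251], [29, 142, 249], [29, 122, 253], [29, 121, 253], [29, 121, 253], [29, 119, 253], [29, 118, 253], [29, 117, 253], [29, 116, 253], [29, 116, 253], [29, 116, 253], [29, 133, 239], [24, 161, 133], [27, 165, 175], [30, 163, 242], [30, 152, 254], [30, 152, 254], [30, 152, 254], [30, 152, 254], [30, 152, 254], [30, 152, 254], [30, 151, 254]]
col S [[30, 134, 255], [30, 134, 255], [30, 135, 255], [30, 135, 255], [30, 135, 255], [30, 131, 255], [30, 108, 255], [30, 96, 255], [29, 98, 255], [29, 97, 255], [29, 97, 255], [29, 98, 255], [29, 99, 255], [29, 100, 255], [29, 99, 255], [29, 99, 255], [29, 100, 255], [26, 129, 254], [20, 154, 230], [19, 156, 223], [19, 154, 223], [21, 156, 232], [29, 149, 255], [30, 137, 255], [29, 153, 255], [26, 176, 244], [24, 180, 231], [24, 180, 230]]
jig box [[326.8484 249.1345]
 [418.7394 216.0538]
 [427.6501 240.8059]
 [335.7592 273.8867]] [[ 0.462  -0.123   0.02  ]
 [ 0.5439 -0.3568  0.02  ]
 [ 0.4812 -0.3774  0.02  ]
 [ 0.4001 -0.1444  0.02  ]] [0.2477 0.0659 0.2467]
```

```bash
python3 - <<'E'
from h import *
np.set_printoptions(precision=4,suppress=True)
t=cv2.imread("pics/top0.png");s=cv2.imread("pics/side0.png");T,S=hsv(t),hsv(s)
def roi(m,x0,y0,x1,y1):
    o=np.zeros_like(m);o[y0:y1,x0:x1]=m[y0:y1,x0:x1];return o
k=np.ones((3,3),np.uint8)
def rect(m,n,z):
    # sub-pixel-ish: area-based centre + minAreaRect, grow half pixel
    c=biggest(cv2.morphologyEx(m,cv2.MORPH_OPEN,k));M=np.zeros_like(m);cv2.drawContours(M,[c],-1,255,-1)
    mo=cv2.moments(M,True);cen=np.array([mo["m10"],mo["m01"]])/mo["m00"]
    r=cv2.minAreaRect(c);b=cv2.boxPoints(r);P=np.array([plane(n,p,z)[:2] for p in b])
    print(n,"cen",cen,"rect",r,"world",plane(n,cen,z),"sides",np.linalg.norm(np.diff(P,axis=0),axis=1))
    e=P[1]-P[0],P[2]-P[1];e=max(e,key=np.linalg.norm);print("  dir deg",np.degrees(np.arctan2(e[1],e[0])),"boxcentre",P.mean(0))
    # PCA direction in world
    ys,xs=np.nonzero(M);W=np.array([plane(n,(x,y),z)[:2] for x,y in zip(xs,ys)]);w,v=np.linalg.eigh(np.cov(W.T));print("  pca deg",np.degrees(np.arctan2(v[1,1],v[0,1])), np.sqrt(12*w))
    return cen
a=rect(roi(cv2.inRange(T,(26,90,245),(31,138,255)),160,205,195,255),"top",.03)
b=rect(roi(cv2.inRange(S,(27,70,245),(31,118,255)),210,290,275,315),"side",.03)
print("tri bar top centre",*tri(a,b))
mb=roi(cv2.inRange(T,(20,80,100),(40,255,255)),140,170,265,280);rb=cv2.minAreaRect(biggest(mb));print("bin rim centre",plane("top",rb[0],.05),rb,[plane("top",p,.05)[:2] for p in cv2.boxPoints(rb)])
# fence
f=cv2.inRange(T,(0,0,40),(180,75,120));rect(roi(f,366,205,425,240),"top",.028)
a=rect(roi(cv2.inRange(T,(0,0,170),(180,40,255)),330,235,372,265),"top",.045)
# full jig hull
g=cv2.inRange(T,(50,60,30),(90,255,255));g=roi(g,310,190,440,285);h=cv2.convexHull(np.vstack([c for c in cv2.findContours(g,0,1)[0] if cv2.contourArea(c)>15]));r=cv2.minAreaRect(h)
P=np.array([plane("top",p,.02)[:2] for p in cv2.boxPoints(r)]);print("jig",r,P,P.mean(0),np.linalg.norm(np.diff(P,axis=0),axis=1))
print("steel V along axis:")
E
```

```text
top cen [175.879 232.   ] rect ((175.7024383544922, 231.97805786132812), (31.360414505004883, 9.334044456481934), 69.775146484375) world [0.5075 0.2546 0.03  ] sides [0.0232 0.0787 0.0231]
  dir deg -159.31672143637223 boxcentre [0.5076 0.2551]
  pca deg -159.61078124109267 [0.0223 0.0775]
side cen [242.5453 301.0776] rect ((242.46192932128906, 301.032958984375), (44.95689010620117, 10.402069091796875), 4.085616588592529) world [0.5057 0.2535 0.03  ] sides [0.0246 0.0802 0.0242]
  dir deg -159.6431016255307 boxcentre [0.5061 0.2534]
  pca deg -159.75414167426365 [0.0242 0.0786]
tri bar top centre [0.5066 0.2541 0.0303] 0.0020204282639114898
bin rim centre [0.5288 0.1845 0.05  ] ((202.4038543701172, 222.98077392578125), (76.12862396240234, 98.66902160644531), 74.74488067626953) [array([0.5882, 0.3265]), array([0.651 , 0.0925]), array([0.47  , 0.0436]), array([0.4087, 0.2751])]
top cen [392.6045 222.3023] rect ((392.1026916503906, 222.36929321289062), (5.813755512237549, 56.30162048339844), 70.64100646972656) world [ 0.5282 -0.2879  0.028 ] sides [0.1421 0.0145 0.142 ]
  dir deg -71.12402621704653 boxcentre [ 0.5281 -0.2867]
  pca deg 109.17751828079197 [0.0139 0.1406]
top cen [347.3368 246.2694] rect ((348.0, 246.0), (20.0, 32.0), 90.0) world [ 0.4695 -0.1704  0.045 ] sides [0.0787 0.0489 0.0784]
  dir deg -90.3793431657683 boxcentre [ 0.4702 -0.172 ]
  pca deg 103.82997388195471 [0.0368 0.0765]
jig ((374.48980712890625, 236.97174072265625), (43.49740219116211, 98.739501953125), 70.11483764648438) [[ 0.5019 -0.1079]
 [ 0.5854 -0.3447]
 [ 0.4817 -0.3791]
 [ 0.3993 -0.1437]] [ 0.4921 -0.2439] [0.2511 0.1093 0.2494]
steel V along axis:
```

```bash
cat >> h.py <<'E'
from scipy.spatial.transform import Rotation as Ro
def go(p,ang=None):
    s=read_state();R=Ro.from_quat(s["eef_rot"]).as_matrix();d=R.T@(np.array(p)-s["ee_pos"])/.25
    now=np.degrees(np.arctan2(R[1,0],R[0,0]))
    sp=0 if ang is None else -((ang-now+180)%360-180)/180
    print("t",s["time"],"at",np.round(s["ee_pos"],4),"ang %.2f"%now,"w",round(s["width"],4),"dp",np.round(d,4),"spin %.4f"%sp)
E
python3 - <<'E'
from h import *
np.set_printoptions(precision=4,suppress=True)
t=cv2.imread("pics/top0.png");s=cv2.imread("pics/side0.png");T,S=hsv(t),hsv(s)
def blob(I,x,y):
    m=cv2.inRange(I,(0,0,160),(180,60,255));o=np.zeros_like(m);o[y-5:y+6,x-5:x+6]=m[y-5:y+6,x-5:x+6];M=cv2.moments(o,True);return np.array([M["m10"],M["m01"]])/M["m00"]
J=np.array([.4921,-.2439]);a=np.radians(19.3);X=np.array([np.cos(a),np.sin(a)]);Y=np.array([-X[1],X[0]])
for A,B in(((461-315+0,0),0),):pass
for A,B in (((340,268),(360,203)),((423,238),(356,162))):
    p,e=tri(blob(T,*A),blob(S,*B));print("screw",p,e,"in jig",(p[:2]-J)@X,(p[:2]-J)@Y)
# butt end edge on the top face: sample V profile along bar axis
B=J+.035*Y;print("butt",B)
for y in np.arange(-.008,.0081,.002):
    u=[proj("top",[*(B+y*Y+x*X),.045]) for x in(-.006,0,.006)]
    print("%.3f"%y,[cv2.getRectSubPix(t,(1,1),tuple(map(float,q)))[0,0].tolist() for q in u])
go([.44,-.33,.19],26.5)
E
```

```text
screw [ 0.4151 -0.1543  0.0224] 0.001287216885475518 in jig -0.04304327331829386 0.11002516436995524
screw [ 0.4879 -0.3618  0.0238] 0.0011432517995177925 in jig -0.04296740401546995 -0.10991810792879168
butt [ 0.4805 -0.2109]
-0.008 [[144, 198, 121], [145, 197, 121], [144, 197, 121]]
-0.006 [[143, 196, 120], [145, 197, 120], [145, 197, 121]]
-0.004 [[144, 195, 120], [146, 198, 120], [145, 197, 121]]
-0.002 [[157, 201, 140], [168, 209, 151], [173, 212, 158]]
0.000 [[200, 227, 194], [216, 234, 212], [227, 240, 227]]
0.002 [[240, 247, 242], [247, 251, 248], [245, 250, 247]]
0.004 [[247, 251, 249], [248, 252, 250], [248, 252, 250]]
0.006 [[247, 251, 249], [248, 251, 250], [248, 252, 250]]
0.008 [[247, 251, 249], [248, 251, 250], [248, 252, 251]]
t 0.1 at [ 0.2789 -0.5589  0.1883] ang 26.52 w 0.0871 dp [ 0.9856 -0.5315 -0.0064] spin 0.0001
```

Emit:
{"fn": "carry_out", "kwargs": {"deltas": [{"hand":37,"dp":[0.98,-0.53,0],"spin":0},{"hand":37,"dp":[0.98,-0.53,0],"spin":0},{"hand":37,"dp":[0.98,-0.53,0],"spin":0},{"hand":37,"dp":[0.98,-0.53,0],"spin":0},{"hand":37,"dp":[0.98,-0.53,0],"spin":0},{"hand":37,"dp":[0.98,-0.53,0],"spin":0}], "force": 40}}

```text
time: 0.7
ee_pos: [0.4414, -0.327, 0.1889]
eef_rot: [0.973, 0.232, 0.0, -0.0]
ft_force: [-0.1, -0.7, -0.6]
width: 0.047
grip_force: 0.0
```

```bash
python3 -c "
from h import *
go([.47,-.1,.19]);go([.5066,.2541,.1],20.4)"
```

```text
t 0.7 at [ 0.4414 -0.327   0.1889] ang 26.78 w 0.047 dp [ 0.5111 -0.7593 -0.0034] spin 0.0000
t 0.7 at [ 0.4414 -0.327   0.1889] ang 26.78 w 0.047 dp [ 1.2795 -1.9576  0.3581] spin 0.0354
```

Emit:
{"fn": "carry_out", "kwargs": {"deltas": [{"hand":37,"dp":[0.64,-0.98,0],"spin":0},{"hand":37,"dp":[0.64,-0.98,0],"spin":0},{"hand":37,"dp":[0.64,-0.98,0],"spin":0},{"hand":37,"dp":[0.64,-0.98,0],"spin":0},{"hand":37,"dp":[0.64,-0.98,0],"spin":0},{"hand":37,"dp":[0.64,-0.98,0],"spin":0}]}}

```text
time: 1.3
ee_pos: [0.4726, -0.038, 0.1889]
eef_rot: [0.973, 0.23, 0.0, 0.0]
ft_force: [1.1, -0.2, 0.3]
width: 0.037
grip_force: 0.0
```

Emit:
{"fn": "carry_out", "kwargs": {"deltas": [{"hand":37,"dp":[0.64,-0.97,0.2],"spin":0.035},{"hand":37,"dp":[0.64,-0.97,0.2],"spin":0.035},{"hand":37,"dp":[0.64,-0.97,0.2],"spin":0.035},{"hand":37,"dp":[0.64,-0.97,0.2],"spin":0.035},{"hand":37,"dp":[0.64,-0.97,0.2],"spin":0.035},{"hand":37,"dp":[0.64,-0.97,0.2],"spin":0.035},{"hand":37,"dp":[0.64,-0.97,0.2],"spin":0.035},{"hand":37,"dp":[0.64,-0.97,0.2],"spin":0.035}]}}

```text
time: 2.1
ee_pos: [0.507, 0.2488, 0.1381]
eef_rot: [0.984, 0.177, -0.001, -0.0]
ft_force: [1.0, -0.8, -0.2]
width: 0.0368
grip_force: 0.0
```

```bash
python3 -c "
from h import *
go([.5066,.2541,.016],20.4)"
```

```text
t 2.1 at [0.507  0.2488 0.1381] ang 20.36 w 0.0368 dp [ 0.0066 -0.0203  0.4886] spin -0.0002
```

Emit:
{"fn": "carry_out", "kwargs": {"deltas": [{"hand":37,"dp":[0.007,-0.02,0.2],"spin":0},{"hand":37,"dp":[0.007,-0.02,0.3],"spin":0},{"hand":37,"dp":[0.007,-0.02,0.3],"spin":0},{"hand":37,"dp":[0.007,-0.02,0.3],"spin":0}]}}

```text
time: 2.5
ee_pos: [0.5083, 0.252, 0.0648]
eef_rot: [0.985, 0.175, 0.0, 0.0]
ft_force: [0.2, -0.8, 1.0]
width: 0.0368
grip_force: 0.0
```

```bash
python3 -c "
from h import *
go([.5066,.2541,.016],20.4)
cv2.imwrite('pics/s1.png',cv2.resize(camera('side')[200:340,170:330,::-1],None,fx=4,fy=4))"
```

```text
t 2.5 at [0.5083 0.252  0.0648] ang 20.13 w 0.0368 dp [-0.0034 -0.0104  0.1951] spin -0.0015
```

View pics/s1.png

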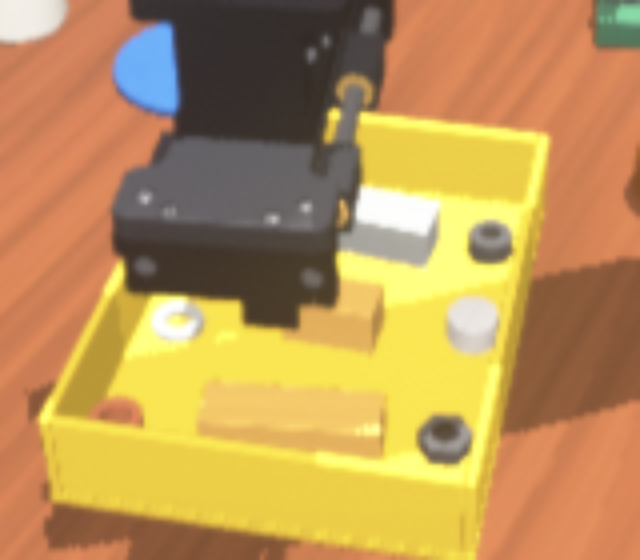

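The side view shows the gripper over the brass bar, with its front finger tip near crop (270,315). It is clear of the nut and the offcut, so I'll go down and grip.

Emit:
{"fn": "carry_out", "kwargs": {"deltas": [{"hand":37,"dp":[-0.004,-0.008,0.1],"spin":-0.001},{"hand":37,"dp":[-0.004,-0.008,0.16],"spin":-0.001},{"hand":37,"dp":[-0.004,-0.008,0.195],"spin":-0.001},{"hand":37,"dp":[-0.004,-0.008,0.195],"spin":-0.001},{"hand":37,"dp":[-0.004,-0.008,0.195],"spin":-0.001}]}}

```text
time: 3.05
ee_pos: [0.5065, 0.2548, 0.0159]
eef_rot: [0.984, 0.177, 0.0, -0.0]
ft_force: [-0.8, 0.0, -0.6]
width: 0.0372
grip_force: 0.0
```

```bash
python3 -c "
from h import *
go([.5066,.2541,.016],20.4)"
```

```text
t 3.05 at [0.5065 0.2548 0.0159] ang 20.39 w 0.0372 dp [-0.0007  0.0026 -0.0004] spin -0.0001
```

Emit:
{"fn": "carry_out", "kwargs": {"deltas": [{"hand":15,"dp":[0,0,0],"spin":0},{"hand":15,"dp":[0,0,0],"spin":0},{"hand":15,"dp":[0,0,0],"spin":0},{"hand":15,"dp":[0,0,0],"spin":0},{"hand":15,"dp":[0,0,0],"spin":0}], "force": 45}}

```text
time: 3.55
ee_pos: [0.5062, 0.2546, 0.0153]
eef_rot: [0.984, 0.177, 0.0, 0.0]
ft_force: [-0.3, -0.1, -0.5]
width: 0.0159
grip_force: 0.0
```

Emit:
{"fn": "carry_out", "kwargs": {"deltas": [{"hand":15,"dp":[0,0,-0.05],"spin":0},{"hand":15,"dp":[0,0,-0.15],"spin":0},{"hand":15,"dp":[0,0,-0.3],"spin":0},{"hand":15,"dp":[0,0,-0.45],"spin":0},{"hand":15,"dp":[0,0,-0.5],"spin":0},{"hand":15,"dp":[0,0,-0.5],"spin":0}]}}

```text
time: 4.15
ee_pos: [0.5072, 0.2553, 0.1429]
eef_rot: [0.984, 0.177, 0.002, -0.0]
ft_force: [0.5, -0.2, 0.0]
width: 0.0152
grip_force: 0.0
```

```bash
python3 -c "
from h import *
go([.5066,0,.14],65)
cv2.imwrite('pics/s2.png',cv2.resize(camera('side')[150:340,150:350,::-1],None,fx=3,fy=3))"
```

```text
t 4.15 at [0.5072 0.2553 0.1429] ang 20.40 w 0.0152 dp [-0.3584  0.9564  0.0102] spin -0.2478
```

View pics/s2.png

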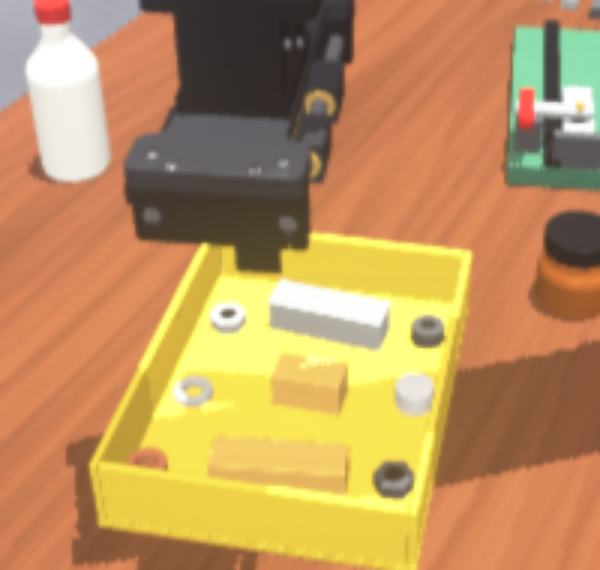

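The bar is still in the bin at crop (280,465), and the fingers closed to 15 mm on nothing. I need to find out where the fingers really were, so I'll project the reported TCP into the pictures.

```bash
python3 - <<'E'
from h import *
s=read_state();p=s["ee_pos"];t=camera("top");sd=camera("side")
out=[]
for n,im in(("top",t),("side",sd)):
    u=proj(n,p);g=proj(n,p+[0,0,.019]);print(n,u,g)
    x,y=map(int,u);k=5;x0,y0=x-55,y-70
    c=cv2.resize(im[y0:y0+120,x0:x0+78,::-1].copy(),None,fx=k,fy=k)
    for q,col in((u,(255,0,255)),(g,(0,255,0))):cv2.circle(c,(int((q[0]-x0+.5)*k),int((q[1]-y0+.5)*k)),4,col,1)
    out.append(c)
cv2.imwrite("pics/p3.png",np.hstack(out))
S=hsv(cv2.cvtColor(sd,cv2.COLOR_RGB2BGR));m=cv2.inRange(S,(27,70,245),(31,118,255));m[:290]=0;m[315:]=0;m[:,:200]=0;m[:,280:]=0
M=cv2.moments(m,True);print("bar side cen",M["m10"]/M["m00"],M["m01"]/M["m00"])
E
```

```text
top [162.44111778 231.88852049] [159.79216873 231.78275163]
side [238.99523647 252.29636755] [238.44741286 242.93820735]
bar side cen 263.0 307.0
```

View pics/p3.png

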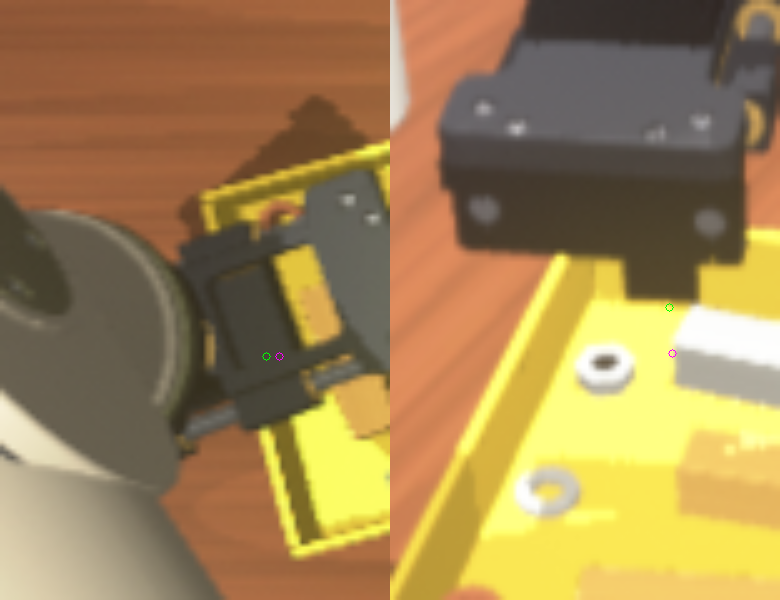

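The side view shows the real finger tip at about picture pixel (237,241.6), some 11 px above where the reported TCP projects (239,252). So the fingers end well above the reported TCP, and I'll measure by how much.

```bash
python3 - <<'E'
from h import *
s=read_state();p=s["ee_pos"];R=Ro.from_quat(s["eef_rot"]).as_matrix()
im=cv2.cvtColor(camera("side"),cv2.COLOR_RGB2BGR);H=hsv(im)
m=cv2.inRange(H[:,:,2],0,90)
print("finger rows: dark col range per row",[(r,np.nonzero(m[r,215:265])[0][[0,-1]]+215 if m[r,215:265].any() else None) for r in range(228,248)])
for off in(0.0075,.0225):
  for h in(0,.01,.015,.02,.025,.03):print(off,h,[np.round(proj("side",p-off*R[:,1]+sx*.0095*R[:,0]+[0,0,h]),1) for sx in(-1,1)])
print(s["width"],s["joint_positions"])
E
```

```text
finger rows: dark col range per row [(228, array([215, 253])), (229, array([215, 253])), (230, array([215, 253])), (231, array([215, 253])), (232, array([215, 252])), (233, array([229, 252])), (234, array([231, 244])), (235, array([231, 243])), (236, array([231, 243])), (237, array([231, 243])), (238, array([231, 243])), (239, array([231, 243])), (240, array([231, 243])), (241, array([241, 243])), (242, None), (243, None), (244, None), (245, None), (246, None), (247, None)]
0.0075 0 [array([244.9, 256.6]), array([233. , 255.8])]
0.0075 0.01 [array([244.7, 251.7]), array([232.7, 250.9])]
0.0075 0.015 [array([244.5, 249.2]), array([232.5, 248.4])]
0.0075 0.02 [array([244.4, 246.7]), array([232.3, 246. ])]
0.0075 0.025 [array([244.3, 244.2]), array([232.1, 243.4])]
0.0075 0.03 [array([244.2, 241.6]), array([232. , 240.9])]
0.0225 0 [array([243.4, 262.9]), array([231.3, 262.1])]
0.0225 0.01 [array([243.1, 257.9]), array([230.9, 257.1])]
0.0225 0.015 [array([243. , 255.4]), array([230.7, 254.6])]
0.0225 0.02 [array([242.9, 252.9]), array([230.5, 252.1])]
0.0225 0.025 [array([242.7, 250.4]), array([230.3, 249.6])]
0.0225 0.03 [array([242.6, 247.8]), array([230.2, 247. ])]
0.015007614426695098 [ 0.05625117  0.31930581 -0.72067791  1.65604275  0.21977986  1.25119924
 -1.92414317]
```

Emit:
{"fn": "carry_out", "kwargs": {"deltas": [{"hand":0,"dp":[0,0,0.2],"spin":0},{"hand":0,"dp":[0,0,0.4],"spin":0},{"hand":0,"dp":[0,0,0.5],"spin":0},{"hand":0,"dp":[0,0,0.5],"spin":0},{"hand":0,"dp":[0,0,0.5],"spin":0},{"hand":0,"dp":[0,0,0.5],"spin":0}]}}

```text
time: 4.95
ee_pos: [0.5071, 0.2553, 0.0169]
eef_rot: [0.984, 0.177, 0.001, -0.0]
ft_force: [1.8, -0.5, -0.0]
width: 0.0006
grip_force: 0.0
```

Emit:
{"fn": "carry_out", "kwargs": {"deltas": [{"hand":0,"dp":[0,0,0.01],"spin":0},{"hand":0,"dp":[0,0,0.02],"spin":0},{"hand":0,"dp":[0,0,0.03],"spin":0},{"hand":0,"dp":[0,0,0.04],"spin":0},{"hand":0,"dp":[0,0,0.04],"spin":0}]}}

```text
time: 5.45
ee_pos: [0.5059, 0.2544, 0.0048]
eef_rot: [0.984, 0.177, -0.0, 0.0]
ft_force: [-0.7, 0.2, 0.2]
width: 0.0007
grip_force: 0.0
```

```bash
cat > tip.py <<'E'
from h import *
s=read_state();p=s["ee_pos"];R=Ro.from_quat(s["eef_rot"]).as_matrix();print(np.round(p,4),s["ft_force"],s["width"],s["grip_force"],s["time"])
im=cv2.cvtColor(camera("side"),cv2.COLOR_RGB2BGR);H=hsv(im);m=cv2.inRange(H[:,:,2],0,90)
y=int(proj("side",p)[1])
print([(r,(np.nonzero(m[r,215:265])[0][[0,-1]]+215).tolist()) for r in range(y-35,y+15) if m[r,215:265].any()][-14:])
for h in(.0,.01,.02,.03):print(h,proj("side",p-.015*R[:,1]+[0,0,h]))
cv2.imwrite("pics/last.png",cv2.resize(im[200:340,170:330],None,fx=4,fy=4))
E
python3 tip.py
```

```text
[0.5059 0.2544 0.0048] [-0.7209307   0.21039315  0.17802879] 0.0006666103971739723 0.0 5.45
[(294, [215, 255]), (295, [215, 255]), (296, [215, 255]), (297, [215, 255]), (298, [215, 255]), (299, [215, 255]), (300, [215, 255]), (301, [215, 255]), (302, [215, 255]), (303, [215, 255]), (304, [215, 255]), (305, [219, 255]), (306, [232, 254]), (307, [246, 254])]
0.0 [241.40709197 317.93707068]
0.01 [241.16516021 313.99488323]
0.02 [240.91942542 309.99072696]
0.03 [240.66979723 305.92312912]
```

View pics/last.png

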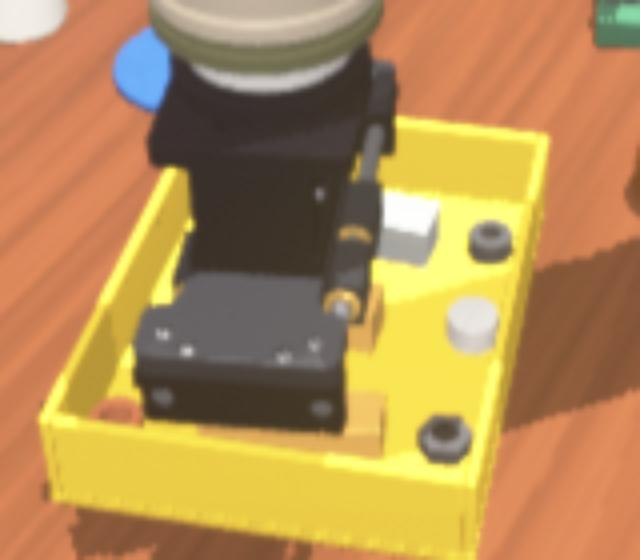

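The end block of the gripper hides the fingers, with its lower front edge at crop row ~425. There is still no contact at a reported TCP height of 5 mm with the fingers closed. I'll keep going down slowly to feel for the bar's top.

Emit:
{"fn": "carry_out", "kwargs": {"deltas": [{"hand":0,"dp":[0,0,0.01],"spin":0},{"hand":0,"dp":[0,0,0.02],"spin":0},{"hand":0,"dp":[0,0,0.02],"spin":0},{"hand":0,"dp":[0,0,0.02],"spin":0}]}}

```text
time: 5.9
ee_pos: [0.506, 0.2546, 0.0001]
eef_rot: [0.984, 0.177, -0.0, 0.0]
ft_force: [-0.2, -0.5, 0.2]
width: 0.0006
grip_force: 0.0
```

```bash
python3 -c "
from h import *
s=read_state();print(s['ee_pos'],s['ft_force'])
for v in((232,306),(254,307)):
  for z in(.04,.06,.075,.09,.1):print(v,z,plane('side',v,z))"
```

```text
[5.06031033e-01 2.54552307e-01 7.98934854e-05] [-0.21679452 -0.50462778  0.20683648]
(232, 306) 0.04 [0.51112159 0.27912776 0.04      ]
(232, 306) 0.06 [0.50056427 0.29468123 0.06      ]
(232, 306) 0.075 [0.49264629 0.30634632 0.075     ]
(232, 306) 0.09 [0.4847283  0.31801142 0.09      ]
(232, 306) 0.1 [0.47944964 0.32578815 0.1       ]
(254, 307) 0.04 [0.47663911 0.26489136 0.04      ]
(254, 307) 0.06 [0.46739922 0.28098874 0.06      ]
(254, 307) 0.075 [0.46046931 0.29306177 0.075     ]
(254, 307) 0.09 [0.4535394 0.3051348 0.09     ]
(254, 307) 0.1 [0.44891945 0.31318349 0.1       ]
```

Emit:
{"fn": "carry_out", "kwargs": {"deltas": [{"hand":0,"dp":[0,0,0.01],"spin":0},{"hand":0,"dp":[0,0,0.02],"spin":0},{"hand":0,"dp":[0,0,0.02],"spin":0}]}}

```text
time: 6.2
ee_pos: [0.5064, 0.2547, -0.0032]
eef_rot: [0.984, 0.177, 0.0, 0.0]
ft_force: [-7.5, -5.0, 21.1]
width: 0.0009
grip_force: 10.4
```

Emit:
{"fn": "carry_out", "kwargs": {"deltas": [{"hand":0,"dp":[0,0,0.01],"spin":0},{"hand":0,"dp":[0,0,0.02],"spin":0},{"hand":0,"dp":[0,0,0.02],"spin":0}]}}

```text
time: 6.5
ee_pos: [0.5066, 0.2547, -0.0035]
eef_rot: [0.984, 0.177, 0.001, 0.002]
ft_force: [-27.5, -18.9, 75.8]
width: 0.0001
grip_force: 38.4
```

Emit:
{"fn": "carry_out", "kwargs": {"deltas": [{"hand":0,"dp":[0,0,-0.06],"spin":0},{"hand":37,"dp":[0,0,-0.08],"spin":0},{"hand":37,"dp":[0,0,-0.08],"spin":0},{"hand":37,"dp":[0,0,-0.08],"spin":0},{"hand":37,"dp":[0,0,-0.08],"spin":0}]}}

```text
time: 7.0
ee_pos: [0.5056, 0.2543, 0.0092]
eef_rot: [0.984, 0.177, -0.001, 0.0]
ft_force: [-0.8, 0.5, 0.0]
width: 0.0242
grip_force: 0.0
```

```bash
python3 tip.py; python3 -c "
from h import *
go([.5066,.2541,-.017],20.4)"
```

```text
[0.5056 0.2543 0.0092] [-0.79801919  0.46757953  0.03223994] 0.024245350529129954 0.0 7.0
[(292, [215, 255]), (293, [215, 255]), (294, [215, 255]), (295, [215, 255]), (296, [215, 255]), (297, [215, 255]), (298, [215, 255]), (299, [215, 255]), (300, [215, 255]), (301, [215, 255]), (302, [215, 255]), (303, [223, 255]), (304, [237, 254]), (305, [252, 254])]
0.0 [241.46964474 316.19427755]
0.01 [241.22736569 312.22481696]
0.02 [240.98126488 308.19274131]
0.03 [240.73125117 304.09655727]
t 7.05 at [0.5057 0.2543 0.0093] ang 20.39 w 0.0283 dp [0.0034 0.0021 0.1053] spin -0.0000
```

Emit:
{"fn": "carry_out", "kwargs": {"deltas": [{"hand":38,"dp":[0.003,0.002,0],"spin":0},{"hand":38,"dp":[0.003,0.002,0.02],"spin":0},{"hand":38,"dp":[0.003,0.002,0.04],"spin":0},{"hand":38,"dp":[0.003,0.002,0.06],"spin":0},{"hand":38,"dp":[0.003,0.002,0.065],"spin":0},{"hand":38,"dp":[0.003,0.002,0.065],"spin":0}]}}

```text
time: 7.65
ee_pos: [0.5067, 0.2543, -0.0065]
eef_rot: [0.984, 0.177, -0.0, 0.0]
ft_force: [0.8, 0.6, 0.2]
width: 0.0381
grip_force: 0.0
```

Emit:
{"fn": "carry_out", "kwargs": {"deltas": [{"hand":38,"dp":[0,0,0.02],"spin":0},{"hand":38,"dp":[0,0,0.04],"spin":0},{"hand":38,"dp":[0,0,0.04],"spin":0}]}}

```text
time: 7.95
ee_pos: [0.5065, 0.2541, -0.0169]
eef_rot: [0.984, 0.177, -0.001, 0.0]
ft_force: [0.1, -0.6, -0.3]
width: 0.0379
grip_force: 0.0
```

No contact force, so the fingers are straddling the bar. Closing now.

Emit:
{"fn": "carry_out", "kwargs": {"deltas": [{"hand":15,"dp":[0,0,0],"spin":0},{"hand":15,"dp":[0,0,0],"spin":0},{"hand":15,"dp":[0,0,0],"spin":0},{"hand":15,"dp":[0,0,0],"spin":0},{"hand":15,"dp":[0,0,0],"spin":0}], "force": 45}}

```text
time: 8.45
ee_pos: [0.5071, 0.2546, -0.0159]
eef_rot: [0.984, 0.177, 0.0, -0.0]
ft_force: [-0.7, 0.6, 0.4]
width: 0.0244
grip_force: 45.0
```

Emit:
{"fn": "carry_out", "kwargs": {"deltas": [{"hand":15,"dp":[0,0,-0.04],"spin":0},{"hand":15,"dp":[0,0,-0.12],"spin":0},{"hand":15,"dp":[0,0,-0.25],"spin":0},{"hand":15,"dp":[0,0,-0.4],"spin":0},{"hand":15,"dp":[0,0,-0.55],"spin":0},{"hand":15,"dp":[0,0,-0.6],"spin":0},{"hand":15,"dp":[0,0,-0.6],"spin":0}]}}

```text
time: 9.15
ee_pos: [0.5078, 0.2546, 0.1353]
eef_rot: [0.984, 0.177, 0.001, -0.0]
ft_force: [0.3, 0.2, -6.0]
width: 0.0245
grip_force: 45.0
```

```bash
python3 -c "
from h import *
go([.52,.02,.133],60)
cv2.imwrite('pics/s5.png',cv2.resize(camera('side')[150:340,150:350,::-1],None,fx=3,fy=3))"
```

```text
t 9.15 at [0.5078 0.2546 0.1353] ang 20.38 w 0.0245 dp [-0.281   0.8968  0.009 ] spin -0.2201
```

View pics/s5.png

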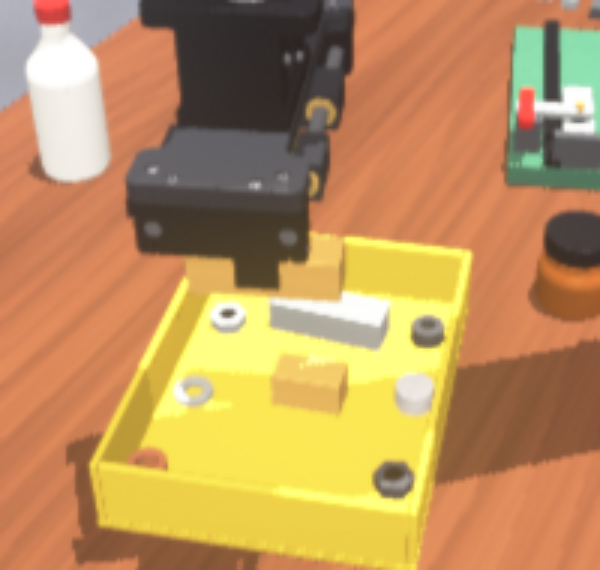

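The bar is gripped level and lifted clear, at crop (265,270), and the other stock hasn't moved. Next I'll carry it to the jig.

Emit:
{"fn": "carry_out", "kwargs": {"deltas": [{"hand":15,"dp":[-0.28,0.9,0],"spin":-0.22},{"hand":15,"dp":[-0.28,0.9,0],"spin":-0.22},{"hand":15,"dp":[-0.28,0.9,0],"spin":-0.22},{"hand":15,"dp":[-0.28,0.9,0],"spin":-0.22},{"hand":15,"dp":[-0.28,0.9,0],"spin":-0.22},{"hand":15,"dp":[-0.28,0.9,0],"spin":-0.22},{"hand":15,"dp":[-0.28,0.9,0],"spin":-0.22}]}}

```text
time: 9.9
ee_pos: [0.5183, 0.0149, 0.1312]
eef_rot: [0.867, 0.498, -0.002, -0.001]
ft_force: [0.4, -0.1, -5.1]
width: 0.025
grip_force: 45.0
```

```bash
python3 -c "
from h import *
go([.505,-.2,.135],109.3)"
```

```text
t 9.9 at [0.5183 0.0149 0.1312] ang 59.73 w 0.025 dp [-0.7692  0.3872 -0.014 ] spin -0.2754
```

Emit:
{"fn": "carry_out", "kwargs": {"deltas": [{"hand":15,"dp":[-0.77,0.39,0],"spin":-0.2754},{"hand":15,"dp":[-0.77,0.39,0],"spin":-0.2754},{"hand":15,"dp":[-0.77,0.39,0],"spin":-0.2754},{"hand":15,"dp":[-0.77,0.39,0],"spin":-0.2754},{"hand":15,"dp":[-0.77,0.39,0],"spin":-0.2754},{"hand":15,"dp":[-0.77,0.39,0],"spin":-0.2754},{"hand":15,"dp":[-0.77,0.39,0],"spin":-0.2754},{"hand":15,"dp":[-0.77,0.39,0],"spin":-0.2754}]}}

```text
time: 10.7
ee_pos: [0.5077, -0.1944, 0.1327]
eef_rot: [0.577, 0.817, 0.0, -0.001]
ft_force: [0.8, -0.8, -4.9]
width: 0.0242
grip_force: 45.0
```

```bash
python3 -c "
from h import *
go([.4949,-.2642,.045],109.3)"
```

```text
t 10.7 at [ 0.5077 -0.1944  0.1327] ang 109.50 w 0.0242 dp [-0.2467 -0.1411  0.3503] spin 0.0011
```

Emit:
{"fn": "carry_out", "kwargs": {"deltas": [{"hand":15,"dp":[-0.25,-0.14,0],"spin":0.001},{"hand":15,"dp":[-0.25,-0.14,0.1],"spin":0.001},{"hand":15,"dp":[-0.25,-0.14,0.25],"spin":0.001},{"hand":15,"dp":[-0.25,-0.14,0.41],"spin":0.001},{"hand":15,"dp":[-0.25,-0.14,0.41],"spin":0.001},{"hand":15,"dp":[-0.25,-0.14,0.41],"spin":0.001}]}}

```text
time: 11.3
ee_pos: [0.4963, -0.2654, 0.0319]
eef_rot: [0.578, 0.816, 0.0, -0.001]
ft_force: [0.3, 0.1, -2.9]
width: 0.0244
grip_force: 45.0
```

```bash
python3 - <<'E'
from h import *
go([.4949,-.2642,.03],109.3)
a=cv2.resize(camera("top")[190:290,310:440,::-1],None,fx=3,fy=3);b=cv2.resize(camera("side")[110:230,290:385,::-1],None,fx=4,fy=4)
c=np.zeros((600,800,3),np.uint8);c[:300,:390]=a;c[:480,400:780]=b;cv2.imwrite("pics/j6.png",c)
E
```

```text
t 11.3 at [ 0.4963 -0.2654  0.0319] ang 109.39 w 0.0244 dp [ 0.0066 -0.0038  0.0076] spin 0.0005
```

View pics/j6.png

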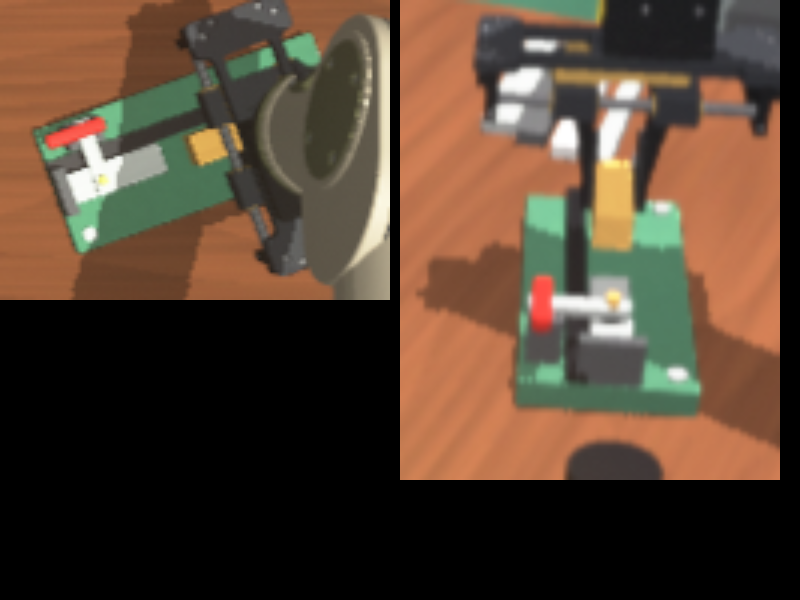

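Both views show the near end of the bar: the top view around (374,241) and the side view around (343,162). Its height and position come from triangulating that end.

```bash
cat > bar.py <<'E'
from h import *
np.set_printoptions(precision=4,suppress=True)
B=np.array([.4805,-.2109]);a=np.radians(19.3);X=np.array([np.cos(a),np.sin(a)]);Y=np.array([-X[1],X[0]])
def inj(p):return np.array([(p[:2]-B)@X,(p[:2]-B)@Y,p[2]-.02])
def look(show=True):
    T=hsv(cv2.cvtColor(camera("top"),cv2.COLOR_RGB2BGR));S=hsv(cv2.cvtColor(camera("side"),cv2.COLOR_RGB2BGR))
    def cl(m,x0,y0,x1,y1):
        o=np.zeros_like(m);o[y0:y1,x0:x1]=m[y0:y1,x0:x1];return biggest(o)
    t=cl(cv2.inRange(T,(14,70,110),(32,255,255)),355,220,400,265);s=cl(cv2.inRange(S,(14,90,110),(32,255,255)),330,140,360,190)
    return T,S,t.reshape(-1,2),s.reshape(-1,2)
E
python3 - <<'E'
from bar import *
T,S,t,s=look()
print("top rect",cv2.boxPoints(cv2.minAreaRect(t)).tolist());print("approx",cv2.approxPolyDP(t,2,True).reshape(-1,2).tolist())
print("side",cv2.approxPolyDP(s,1.5,True).reshape(-1,2).tolist())
print("side V down col 343",[(r,S[r,343].tolist()) for r in range(148,176)])
print("top along row 241",[(c,T[241,c].tolist()) for c in range(368,380)])
print("side row 158",[(c,S[158,c].tolist()) for c in range(334,354)])
E
```

```text
top rect [[372.4000244140625, 234.20001220703125], [383.20001220703125, 230.60000610351562], [386.70001220703125, 241.10000610351562], [375.9000244140625, 244.70001220703125]]
approx [[382, 232], [373, 234], [377, 244], [386, 240]]
side [[339, 149], [338, 171], [347, 171], [347, 150], [343, 149], [342, 151]]
side V down col 343 [(148, [14, 33, 196]), (149, [19, 101, 240]), (150, [26, 109, 255]), (151, [25, 126, 254]), (152, [20, 146, 240]), (153, [19, 148, 235]), (154, [19, 148, 235]), (155, [19, 149, 235]), (156, [19, 149, 235]), (157, [19, 149, 235]), (158, [19, 147, 234]), (159, [19, 148, 235]), (160, [19, 148, 235]), (161, [19, 149, 235]), (162, [19, 149, 233]), (163, [18, 150, 222]), (164, [18, 152, 213]), (165, [18, 151, 213]), (166, [18, 151, 213]), (167, [18, 151, 213]), (168, [18, 150, 212]), (169, [18, 151, 214]), (170, [18, 150, 212]), (171, [20, 125, 173]), (172, [44, 72, 131]), (173, [69, 84, 128]), (174, [71, 90, 128]), (175, [71, 90, 128])]
top along row 241 [(368, [68, 88, 116]), (369, [68, 89, 115]), (370, [67, 87, 114]), (371, [68, 87, 114]), (372, [68, 86, 115]), (373, [53, 75, 109]), (374, [24, 115, 100]), (375, [18, 154, 131]), (376, [19, 158, 190]), (377, [19, 157, 224]), (378, [19, 156, 224]), (379, [19, 157, 224])]
side row 158 [(334, [175, 26, 59]), (335, [174, 30, 42]), (336, [0, 31, 41]), (337, [12, 45, 57]), (338, [17, 124, 119]), (339, [18, 148, 225]), (340, [19, 147, 234]), (341, [19, 148, 235]), (342, [19, 147, 235]), (343, [19, 147, 234]), (344, [19, 148, 234]), (345, [19, 149, 235]), (346, [19, 148, 235]), (347, [19, 149, 229]), (348, [17, 125, 118]), (349, [8, 37, 55]), (350, [4, 41, 44]), (351, [9, 119, 88]), (352, [10, 149, 171]), (353, [10, 152, 183])]
```

```bash
python3 - <<'E'
from bar import *
for n,a,b in(("end bottom",(373.7,239.7),(342.9,171.3)),("end top",(376,239),(342.9,162.8))):
    p,e=tri(a,b);print(n,p,e,inj(p))
E
```

```text
end bottom [ 0.4847 -0.2334  0.0544] 0.001182660418163058 [-0.0035 -0.0226  0.0344]
end top [ 0.4868 -0.2331  0.0787] 0.0007353934233569083 [-0.0014 -0.023   0.0587]
```

The bar's underside is at 54 mm, which matches the 22 mm offset I found by touch. It is 23 mm from the steel bar's end and about 2.5 mm off the fence, so I'll lower it.

Emit:
{"fn": "carry_out", "kwargs": {"deltas": [{"hand":15,"dp":[0,-0.002,0.04],"spin":0.0005},{"hand":15,"dp":[0,-0.002,0.08],"spin":0.0005},{"hand":15,"dp":[0,-0.002,0.11],"spin":0.0005},{"hand":15,"dp":[0,-0.002,0.124],"spin":0.0005},{"hand":15,"dp":[0,-0.002,0.124],"spin":0.0005},{"hand":15,"dp":[0,-0.002,0.124],"spin":0.0005}]}}

```text
time: 12.1
ee_pos: [0.4957, -0.2671, 0.0005]
eef_rot: [0.579, 0.816, 0.0, 0.0]
ft_force: [-0.7, -0.2, -4.6]
width: 0.0248
grip_force: 45.0
```

Emit:
{"fn": "carry_out", "kwargs": {"deltas": [{"hand":15,"dp":[0.02,0,0],"spin":0},{"hand":15,"dp":[0.04,0,0],"spin":0},{"hand":15,"dp":[0.06,0,0],"spin":0},{"hand":15,"dp":[0.07,0,0],"spin":0},{"hand":15,"dp":[0.07,0,0],"spin":0}]}}

```text
time: 12.6
ee_pos: [0.4896, -0.2501, 0.0006]
eef_rot: [0.578, 0.816, -0.0, 0.0]
ft_force: [0.5, 0.5, -5.0]
width: 0.0246
grip_force: 45.0
```

```bash
python3 - <<'E'
from bar import *
s=read_state();print(s["ee_pos"],s["ft_force"],inj(s["ee_pos"]))
T,S,t,s=look()
print(cv2.boxPoints(cv2.minAreaRect(t)).tolist())
print("side",cv2.approxPolyDP(s,1.5,True).reshape(-1,2).tolist())
E
```

```text
[ 0.4896 -0.2501  0.0006] [ 0.4812  0.4624 -5.045 ] [-0.0044 -0.04   -0.0194]
[[362.8000183105469, 237.40000915527344], [372.1000061035156, 234.3000030517578], [375.6000061035156, 244.8000030517578], [366.3000183105469, 247.90000915527344]]
side [[339, 164], [338, 178], [346, 178], [347, 181], [346, 164]]
```

Emit:
{"fn": "carry_out", "kwargs": {"deltas": [{"hand":15,"dp":[0,0,0.004],"spin":0},{"hand":15,"dp":[0,0,0.006],"spin":0},{"hand":15,"dp":[0,0,0.006],"spin":0}]}}

```text
time: 13.0
ee_pos: [0.4897, -0.2509, -0.0009]
eef_rot: [0.579, 0.816, -0.0, 0.0]
ft_force: [-1.7, 0.2, -1.9]
width: 0.0244
grip_force: 45.0
```

Emit:
{"fn": "carry_out", "kwargs": {"deltas": [{"hand":15,"dp":[0.006,0,0],"spin":0},{"hand":15,"dp":[0.012,0,0],"spin":0},{"hand":15,"dp":[0.016,0,0],"spin":0},{"hand":15,"dp":[0.016,0,0],"spin":0}]}}

```text
time: 13.4
ee_pos: [0.4891, -0.2487, -0.0007]
eef_rot: [0.579, 0.815, -0.0, 0.002]
ft_force: [3.7, -7.0, -7.0]
width: 0.0245
grip_force: 45.0
```

Emit:
{"fn": "carry_out", "kwargs": {"deltas": [{"hand":15,"dp":[0,0.006,0],"spin":0},{"hand":15,"dp":[0,0.012,0],"spin":0},{"hand":15,"dp":[0,0.016,0],"spin":0},{"hand":15,"dp":[0,0.016,0],"spin":0}]}}

```text
time: 13.8
ee_pos: [0.4914, -0.2479, -0.0009]
eef_rot: [0.579, 0.815, -0.001, 0.001]
ft_force: [-2.3, -7.7, -1.9]
width: 0.0244
grip_force: 45.0
```

```bash
python3 - <<'E'
from bar import *
s=read_state();f=s["ft_force"];print(s["ee_pos"],f,"jig pos",inj(s["ee_pos"]),"FX",f[:2]@X,"FY",f[:2]@Y)
E
```

```text
[ 0.4914 -0.2479 -0.0009] [-2.2991 -7.6734 -1.8634] jig pos [-0.002  -0.0386 -0.0209] FX -4.706015591132687 FY -6.482262784777783
```

Still 2 mm short across, so I'll push further towards the fence.

Emit:
{"fn": "carry_out", "kwargs": {"deltas": [{"hand":15,"dp":[0.002,0.006,0],"spin":0},{"hand":15,"dp":[0.004,0.012,0],"spin":0},{"hand":15,"dp":[0.004,0.012,0],"spin":0},{"hand":15,"dp":[0.004,0.012,0],"spin":0}]}}

```text
time: 14.2
ee_pos: [0.4914, -0.2479, -0.0009]
eef_rot: [0.58, 0.815, -0.003, -0.001]
ft_force: [-11.8, -11.5, 6.6]
width: 0.0245
grip_force: 45.0
```

```bash
python3 - <<'E'
from bar import *
s=read_state();f=s["ft_force"];print(s["ee_pos"],f,"jig pos",inj(s["ee_pos"]),"FX",f[:2]@X,"FY",f[:2]@Y)
a=cv2.resize(camera("top")[200:270,320:410,::-1],None,fx=4,fy=4);b=cv2.resize(camera("side")[130:220,310:370,::-1],None,fx=6,fy=6)
c=np.zeros((560,780,3),np.uint8);c[:280,:360]=a;c[:540,380:740]=b;cv2.imwrite("pics/j7.png",c)
E
```

```text
[ 0.4914 -0.2479 -0.0009] [-11.7524 -11.4819   6.623 ] jig pos [-0.0019 -0.0385 -0.0209] FX -14.886884173567612 FY -6.95233460682166
```

View pics/j7.png

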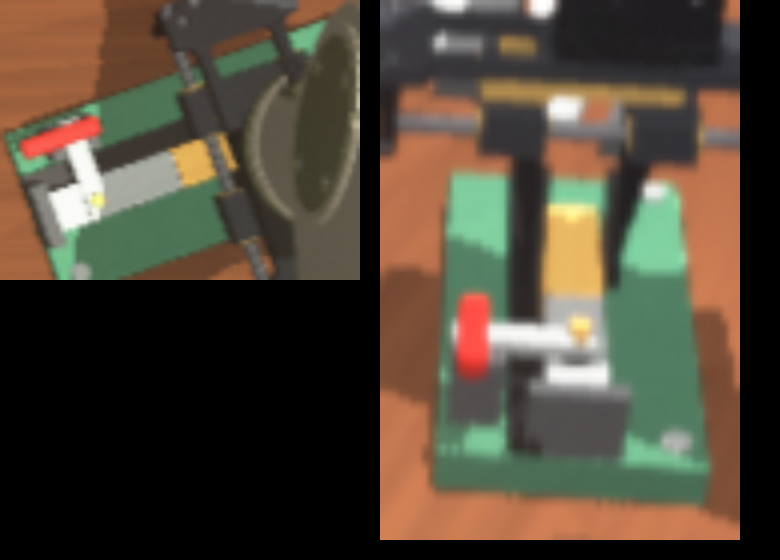

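The bar is butted against the grey bar at top-view crop (178,165), side-on to the fence, and both contact forces built up without further motion. I'll release and lift away.

Emit:
{"fn": "carry_out", "kwargs": {"deltas": [{"hand":15,"dp":[0,-0.006,0],"spin":0},{"hand":50,"dp":[0,-0.006,0],"spin":0},{"hand":50,"dp":[0,-0.006,0],"spin":0},{"hand":50,"dp":[0,-0.006,0],"spin":0},{"hand":50,"dp":[0,-0.006,0],"spin":0}]}}

```text
time: 14.8
ee_pos: [0.4937, -0.2435, -0.0009]
eef_rot: [0.578, 0.816, 0.0, 0.0]
ft_force: [0.8, -0.7, 0.2]
width: 0.047
grip_force: 0.0
```

Emit:
{"fn": "carry_out", "kwargs": {"deltas": [{"hand":50,"dp":[0,0,-0.04],"spin":0},{"hand":50,"dp":[0,0,-0.15],"spin":0},{"hand":50,"dp":[0,0,-0.3],"spin":0},{"hand":50,"dp":[0,0,-0.5],"spin":0},{"hand":50,"dp":[-0.3,0,-0.6],"spin":0},{"hand":50,"dp":[-0.6,0,-0.6],"spin":0},{"hand":50,"dp":[-0.9,0,-0.6],"spin":0},{"hand":50,"dp":[-0.98,0,-0.6],"spin":0},{"hand":50,"dp":[-0.98,0,-0.6],"spin":0}]}}

```text
time: 15.7
ee_pos: [0.5745, -0.4774, 0.15]
eef_rot: [0.579, 0.816, -0.0, 0.0]
ft_force: [1.1, -0.2, 0.6]
width: 0.0501
grip_force: 0.0
```

```bash
python3 - <<'E'
from bar import *
t=cv2.cvtColor(camera("top"),cv2.COLOR_RGB2BGR);s=cv2.cvtColor(camera("side"),cv2.COLOR_RGB2BGR)
T=hsv(t);m=cv2.inRange(T,(14,70,140),(32,255,255));o=np.zeros_like(m);o[215:265,355:410]=m[215:265,355:410]
r=cv2.minAreaRect(biggest(o));b=cv2.boxPoints(r);P=[plane("top",p,.045) for p in b];print(r);print(np.array([inj(p) for p in P]),"centre",inj(plane("top",r[0],.045)))
a=cv2.resize(t[200:280,310:440],None,fx=3,fy=3);c=np.zeros((560,780,3),np.uint8);c[:240,:390]=a
c[260:545,:360]=cv2.resize(s[225:320,190:310],None,fx=3,fy=3);c[:450,400:700]=cv2.resize(s[140:215,315:365],None,fx=6,fy=6);cv2.imwrite("pics/f8.png",c)
E
```

```text
((378.82843017578125, 236.1532745361328), (10.081419944763184, 32.20928192138672), 70.01689147949219)
[[ 0.0124  0.      0.025 ]
 [ 0.0126 -0.0796  0.025 ]
 [-0.012  -0.0794  0.025 ]
 [-0.0122  0.0002  0.025 ]] centre [ 0.0002 -0.0397  0.025 ]
```

View pics/f8.png

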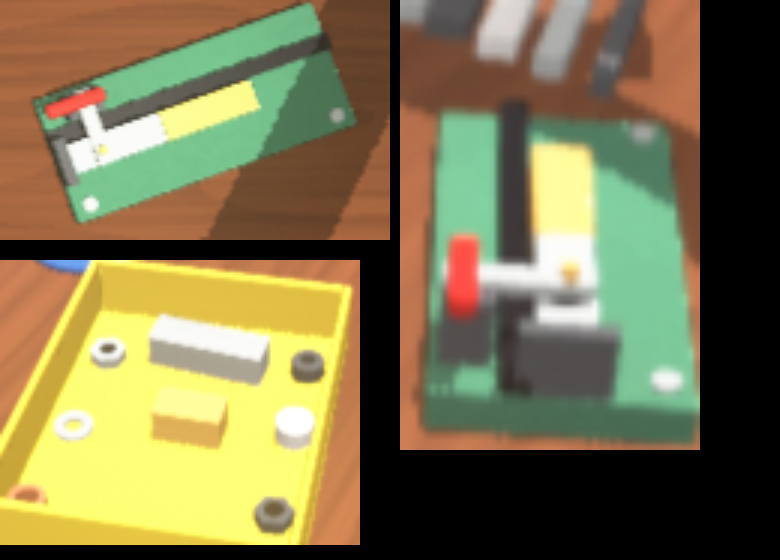

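The picture shows the brass bar flush and in line with the clamped bar (top-view crop (210,112)). Its measured centre in the butt frame is x +0.2 mm, y −39.7 mm. All the other stock is still in the bin, so I'll hand the job in.

```bash
python3 -c "
from bench import *
print(close_job())"
```

```text
the job is handed in; nothing more can be done
None
```

The brass bar lies flat on the jig, against the fence and butted to the clamped bar: the last top view put its centre at x +0.2 mm, y −39.7 mm in the butt frame. The other stock is still in the bin and the job was handed in at about 16 s; the first grasp closed on nothing because the fingers end about 33 mm above the reported TCP, so I found the bar's top by touch (wrist force reached about 76 N of the 120 N allowed), and the hand-in returned no verdict.

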